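Set the depth stop of a lever capping press from a finished vial

TASK

A finished, capped vial stands in the nest of the small lever press. Press the hand pad down gently until the resistance firms up because the ram has met the cap, note how far the lever's tail has risen, and let the lever come back up; then push the sliding stop down its post until it will catch the tail at just that height. Press the lever gently again, to see that it now lands on the stop with the ram bearing lightly on the cap, and let it go; do not force the vial or shove the stop out of place with the lever, and leave the two vials standing behind the press alone.

Things in the scene. Friction and masses are not known exactly. Their poses are not given: they have to be found in the camera images.
- press: small grey fixed lever press; base 96 x 262 x 18 mm. Origin on the bench under the lever's pivot (150 mm up, axis along x); z up, +y along the lever towards its black hand pad, -y towards its tail and the scale post (top at 226 mm, 154 mm from the pivot). A tall microscope under a red dust cover stands left of it and behind: come from the front, arm drawn in.
- lever (a joint): angle of the lever in rad: 0 at rest (hand pad up, sloping up by 0.25 rad), growing as the hand pad is pressed down, 0.5 at most; level at 0.25. A spring brings it back up. Pressing the hand pad takes about 3 to 4 N all through the free travel; once the ram's rubber pad meets the cap it firms to about 1.5 N more for each further mm at the hand pad.
- press_pad (a point): middle of the top face of the black hand pad (36 mm across x 58 mm along the lever) at the free end of the lever, to be pressed down from above; 130 mm from the pivot. At rest about 193 mm above the bench; it meets the firm point after about 20 to 55 mm of travel.
- tail_roller (a point): centre of the small dark roller (radius 6 mm, axis along the press's x) at the other end of the lever, 110 mm from the pivot; it rises when the hand pad goes down, and its top (centre + 6 mm) is what lands on the underside of the stop.
- nest: round aluminium nest on the press base, 39 mm wide and 24 mm high, 45 mm from the pivot on the hand-pad side, with the capped glass vial standing in it on an adjustable anvil. Origin on the base under the vial's axis. How high the cap stands is not given: it differs by about 10 mm from set-up to set-up. More than 40 N from the ram (about 17 N on the hand pad) breaks the vial.
- ram: upright steel ram with a rubber pad, guided over the vial and moved by the lever 45 mm from the pivot (it comes down 1 mm for about 2.9 mm at the hand pad and 2.4 mm at the tail). Origin at the lower face of its pad.
- stop (a joint): how far the sliding stop has been pushed down its post, in m, 0 at the top, 0.048 at the bottom. It stays where it is left: it slides with about 20 N of friction, both ways. The lever must not be pressed on it with more than 16 N at the roller.
- stop_foot (a point): middle of the flat underside of the stop's rubber buffer (22 x 30 mm; it gives about 0.2 mm per N), straight above the tail roller: it must come to the height of the roller's top at the firm point. 190 mm above the bench when the stop is at the top.
- stop_button (a point): top of the stop's round black button (28 mm across), 40 mm above stop_foot: push it straight down here.
- next_vial_a: a loose capped glass vial, 26 mm wide and 55 mm high, standing behind the press (not to be moved). Origin at the centre of its foot.
- next_vial_b: another such vial, beside the first. Origin at the centre of its foot.

How it is judged:
By the outcome, as a careful person would: the job done as asked, in the order asked, and still so for the second after the job is handed in, with the robot touching nothing.
It also fails if it takes over 59 s, if anything falls off the work surface, if the arm or the gripper's body presses on something with over 40 N, if the wrist force passes 120 N, or if a joint passes its speed limit or range.

ROBOT

A 7-joint arm with a two-finger parallel gripper is mounted at the origin on a cart in front of the work surface, level with it; the furniture and walls round the work are solid. World frame = base frame: x ahead of the robot, y to its left, z up, the work surface at z = 0. Lengths are in m, angles in rad, forces in N, time in s.
With the tool pointing down it reaches from about 0.425 to 0.875 m from the base axis. Payload 8.4 kg.
Tool frame: the origin (TCP) lies at the very end of the fingers, on their centre line; the grasp point (between the pads) lies 19 mm behind it; z points along the fingers, y is the direction in which the jaws open and shut (so a half turn about z gives the same grasp; the last joint's range is limited). The gripper opens to 87 mm and grips with 3 to 60 N. Pads are 19 mm wide; open, the fingers measure 117 mm over their backs; the gripper's body (75 mm by 190 mm) begins 51 mm behind the grasp point.
Start: joints at [-1.275, 0.333, 0.04, 1.465, -0.013, 1.343, -0.059], TCP at [0.25, 0.6, 0.223] pointing down, gripper open.
Joint ranges: [-2.58, 2.58], [-0.38, 2.09], [-1.3, 1.39], [0.25, 2.4], [-1.5, 4.64], [0.08, 2.09], [-2.65, 2.65]. Speed limits (rad/s): [2.22, 2.22, 2.79, 2.79, 3.14, 3.14, 3.14].

INTERFACE

Orientations are given as a rotation vector (axis times angle).
In Python, from cell import manip, optics, order gives the robot as it stands.
- The arm moves only by the shell command python3 -m pendant 'ROWS'. ROWS is JSON, a list of rows, each an object of numbers: "claw": the finger opening in cm, from 0 to 8.7; "tx", "ty", "tz": the shift along the tool's x, y, z in cm; "spin": the turn about the tool's z in degrees. In form: [{"claw": .., "tx": .., "ty": .., "tz": .., "spin": ..}, ...]. A call has 1 to 12 rows; each row shifts and turns the pose as measured when the row begins, along the tool's axes as they then stand; what a row does not reach is not made up. A row lasts 1/10 s, in which the tool goes at most 50 mm and 8.59 degrees, less where a joint would pass 70% of its speed; a pose out of reach is approached as far as the arm can. A call is refused whole if a number of a shift passes 5 or a number of a turn 8.59, either way. A call with a gripper value outside its range is refused whole. The fingers move at their own pace and stop on an object; the grip force is fixed at half the most. Time passes only in rows, so rows that do not move let the fingers close. It gives the time, the measured TCP pose, the force and the opening at its end, in the units of the state.
- manip.read_state(): the state, without advancing time (a new reading comes with each control period).
- optics.capture(name): name is "side" or "top" or "wrist"; returns the picture (480x640x3 uint8, red, green, blue); there is no depth.
- optics.camera_params(name): a dict with "intrinsics" (3x3 intrinsics, pixels), "xyz" and "orientation" of the camera in the world; the wrist camera has in their place "mount" (4x4, takes a point from camera to tool coordinates, whose origin is the TCP and whose axes are the flange's). Camera axes: x right, y up, looking along -z (the intrinsics and any distortion apply to the point x, -y, -z); pixel columns grow to the right and rows downward; lengths in m; the calibration is good to about 2 mm. The wrist camera is an equidistant fisheye: a pixel r from the principal point sees the ray r / f radians off the axis. A picture is of the moment at which its call begins: read the wrist's pose just before it. camera_params takes no time and is no camera call.
- order.close_job(): hands the job in, once; it reports no verdict.
The state is a dict: "clock": time; "joint_pos": joint angles; "joint_velocities": joint speeds; "joint_torque": joint torques, N m; "position": TCP position; "orientation": TCP orientation; "ft_force": force on the tool from outside, world axes, zero at the start; "torque": the same for the moment, N m; "grip_width": finger opening in m.
Only numpy, scipy, OpenCV 4.12 (cv2) and the standard library are available. Lean on these libraries where they do the work, as an engineer would, in place of code of your own. Each camera call takes 0.05 s, during which the arm holds its last target. There are 200 camera calls.

## Working session

There is one attempt and no reset: what is moved stays moved. The work goes in short steps, Python scripts to look and compute and a shell command to move; the robot and the scene stay as the last step left them, time stands still between calls to the robot, and variables do not carry over. Pictures are saved under pics/ and viewed, about 8 in all and at most 12, crops included, and the job is handed in when it is done.

```bash
ls; mkdir -p pics; python3 - <<'E'
from cell import manip,optics
import cv2
s=manip.read_state();print(s)
for n in("side","top"):
    p=optics.camera_params(n);print(n,p)
    cv2.imwrite(f"pics/{n}0.png",optics.capture(n)[:,:,::-1])
print(optics.camera_params("wrist"))
E
```

```text
pics
{'clock': 0.0, 'joint_pos': array([-1.27517188,  0.33388886,  0.03989405,  1.46627067, -0.01337618,
        1.34329279, -0.05849674]), 'joint_velocities': array([-0.0002438 , -0.00077492,  0.00074518,  0.00205108, -0.00107758,
        0.00167244, -0.00096067]), 'joint_torque': array([ 1.79918111e-04, -6.56362295e+01,  1.33544561e+00, -4.03793728e+01,
       -5.96459792e-02,  4.47125256e-02,  1.85223948e-04]), 'position': array([0.24988747, 0.59954193, 0.22167411]), 'orientation': array([-6.16176135e-01, -3.08039193e+00,  2.48823579e-03]), 'ft_force': array([ 0.80790957,  0.020994  , -0.06069644]), 'torque': array([ 0.021474  , -0.00832804,  0.01947966]), 'grip_width': 0.0870095626013602}
side {'intrinsics': array([[617.75499998,   0.        , 307.17212447],
       [  0.        , 617.75499998, 235.34356143],
       [  0.        ,   0.        ,   1.        ]]), 'xyz': array([0.05863148, 0.40160757, 0.63056375]), 'orientation': array([ 0.46825172, -1.23003633, -2.19618483])}
top {'intrinsics': array([[493.29411477,   0.        , 314.65825857],
       [  0.        , 493.29411477, 237.64862513],
       [  0.        ,   0.        ,   1.        ]]), 'xyz': array([ 0.47712815, -0.21010793,  1.02101269]), 'orientation': array([ 0.05411395, -0.08936064, -1.55495325])}
{'intrinsics': array([[371.64829954,   0.        , 320.04256192],
       [  0.        , 371.64829954, 235.96755678],
       [  0.        ,   0.        ,   1.        ]]), 'mount': array([[-2.40369261e-04,  9.64304742e-01,  2.64794839e-01,
         7.10851785e-02],
       [ 9.99999967e-01,  2.07815838e-04,  1.50952547e-04,
         1.85547263e-03],
       [ 9.05356954e-05,  2.64794867e-01, -9.64304760e-01,
        -1.61517086e-01],
       [ 0.00000000e+00,  0.00000000e+00,  0.00000000e+00,
         1.00000000e+00]])}
```

View pics/side0.png

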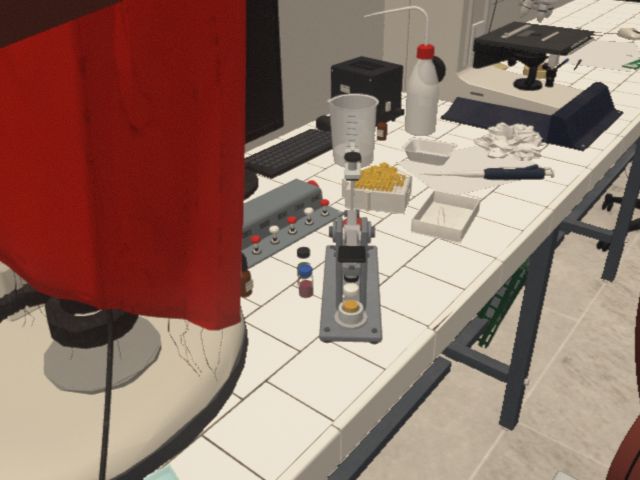

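View pics/top0.png

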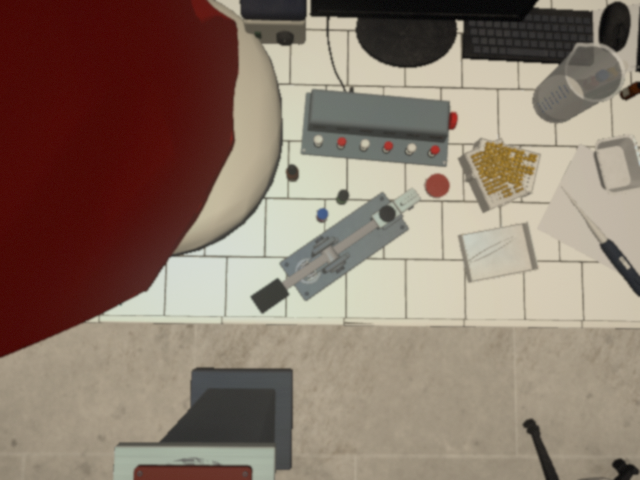

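Side view: the black pad is at (351,253) and the button at (352,156). Top view: the pad is at (269,295), the button at (388,214), and the vials at (322,214) and (342,196).

```bash
cat > h.py <<'E'
import numpy as np
from scipy.spatial.transform import Rotation as R
from cell import manip,optics
def cam(n):
    p=optics.camera_params(n);return p["intrinsics"],np.array(p["xyz"]),R.from_rotvec(p["orientation"]).as_matrix()
def ray(n,u,v):
    K,c,M=cam(n);d=M@np.array([(u-K[0,2])/K[0,0],-(v-K[1,2])/K[1,1],-1]);return c,d
def onz(n,u,v,z):
    c,d=ray(n,u,v);return c+d*(z-c[2])/d[2]
def proj(n,P):
    K,c,M=cam(n);q=M.T@(np.array(P)-c);return np.array([K[0,2]-K[0,0]*q[0]/q[2],K[1,2]+K[1,1]*q[1]/q[2]])
def rel(P):
    s=manip.read_state();return R.from_rotvec(s["orientation"]).as_matrix().T@(np.array(P)-s["position"])*100
E
python3 - <<'E'
from h import *
np.set_printoptions(precision=4,suppress=True)
pad=onz("top",269,295,.193);but=onz("top",388,214,.230)
print(pad,but,np.linalg.norm((pad-but)[:2]), onz("side",351,253,.193),onz("side",352,156,.23))
d=(but-pad)[:2];d/=np.linalg.norm(d);print(d,np.degrees(np.arctan2(d[1],d[0])))
print(onz("top",322,214,.055),onz("top",342,196,.055))
print(R.from_rotvec(manip.read_state()["orientation"]).as_matrix())
print(rel(pad),rel(but))
for z in(.19,.2):print(proj("side",[*pad[:2],z]),proj("side",[*but[:2],.23]))
E
```

```text
[ 0.4562 -0.1535  0.193 ] [ 0.5903 -0.346   0.23  ] 0.23456064967138915 [ 0.4532 -0.1557  0.193 ] [ 0.586  -0.3421  0.23  ]
[ 0.5716 -0.8206] -55.141219106057
[ 0.6131 -0.2451  0.055 ] [ 0.6498 -0.2844  0.055 ]
[[-0.9231  0.3846 -0.0005]
 [ 0.3846  0.9231 -0.0014]
 [-0.0001 -0.0015 -1.    ]]
[-48.016  -61.5739   2.9707] [-67.7947 -74.1892  -0.7085]
[348.1427 254.8936] [351.2552 154.5667]
[348.2189 248.4449] [351.2552 154.5667]
```

```bash
python3 - <<'E'
from h import *
import cv2
np.set_printoptions(precision=3,suppress=True)
c1,d1=ray("side",240,326);c2,d2=ray("top",150,290)
A=np.c_[d1,-d2];t=np.linalg.lstsq(A,c2-c1,rcond=None)[0];print(c1+t[0]*d1,c2+t[1]*d2)
for z in(.1,.2,.3,.4,.5):
    print(z,onz("side",240,326,z),onz("side",243,100,z),onz("side",0,258,z),"| top",onz("top",150,290,z),onz("top",0,355,z),onz("top",238,50,z))
print("base",onz("side",100,478,0),onz("side",245,340,.03),onz("top",180,252,.05))
cv2.imwrite("pics/w0.png",optics.capture("wrist")[:,:,::-1])
E
```

```text
[0.461 0.042 0.195] [0.462 0.043 0.196]
0.1 [ 0.55  -0.037  0.1  ] [ 1.203 -0.711  0.1  ] [0.978 0.077 0.1  ] | top [0.46  0.072 0.1  ] [0.34  0.336 0.1  ] [ 0.924 -0.077  0.1  ]
0.2 [0.457 0.046 0.2  ] [ 0.987 -0.501  0.2  ] [0.804 0.138 0.2  ] | top [0.462 0.041 0.2  ] [0.355 0.277 0.2  ] [ 0.876 -0.091  0.2  ]
0.3 [0.365 0.129 0.3  ] [ 0.771 -0.291  0.3  ] [0.631 0.2   0.3  ] | top [0.464 0.011 0.3  ] [0.37  0.218 0.3  ] [ 0.827 -0.106  0.3  ]
0.4 [0.272 0.211 0.4  ] [ 0.556 -0.082  0.4  ] [0.458 0.261 0.4  ] | top [ 0.466 -0.02   0.4  ] [0.384 0.158 0.4  ] [ 0.779 -0.12   0.4  ]
0.5 [0.179 0.294 0.5  ] [0.34  0.128 0.5  ] [0.285 0.322 0.5  ] | top [ 0.468 -0.051  0.5  ] [0.399 0.099 0.5  ] [ 0.73  -0.135  0.5  ]
base [0.574 0.191 0.   ] [ 0.586 -0.076  0.03 ] [0.534 0.032 0.05 ]
```

View pics/w0.png

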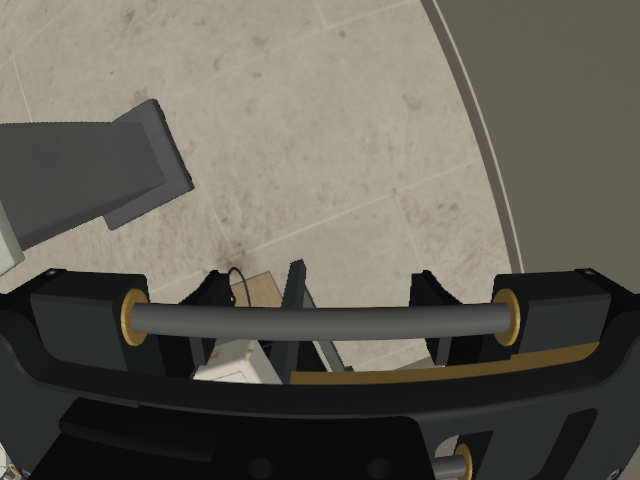

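```bash
python3 -m pendant '[{"claw":0,"ty":-4.5},{"claw":0,"ty":-4.5},{"claw":0,"ty":-4.5},{"claw":0,"ty":-4.5},{"claw":0,"ty":-4.5,"spin":-7.5},{"claw":0,"spin":-7.5},{"claw":0,"spin":-7.5}]'; python3 -c "
from h import *
s=manip.read_state();print(s['joint_pos'],np.hypot(*s['position'][:2]),R.from_rotvec(s['orientation']).as_matrix())"
```

```text
[-1.27522452  0.33373367  0.03989996  1.4660227  -0.01340564  1.34329064
 -0.05850892] 0.6496587581067137 [[-9.23065559e-01  3.84642467e-01 -3.82206193e-04]
 [ 3.84642648e-01  9.23064877e-01 -1.12503055e-03]
 [-7.99334126e-05 -1.18548975e-03 -9.99999294e-01]]invalid input
```

```bash
python3 -m pendant '[{"claw":0,"tx":0,"ty":-4.5,"tz":0,"spin":0},{"claw":0,"tx":0,"ty":-4.5,"tz":0,"spin":0},{"claw":0,"tx":0,"ty":-4.5,"tz":0,"spin":0},{"claw":0,"tx":0,"ty":-4.5,"tz":0,"spin":0},{"claw":0,"tx":0,"ty":-4.5,"tz":0,"spin":0},{"claw":0,"tx":0,"ty":0,"tz":0,"spin":-7.5},{"claw":0,"tx":0,"ty":0,"tz":0,"spin":-7.5},{"claw":0,"tx":0,"ty":0,"tz":0,"spin":-7.5}]'; python3 -c "
from h import *
s=manip.read_state();print(s['joint_pos'],np.hypot(*s['position'][:2]),R.from_rotvec(s['orientation']).as_matrix())"
```

```text
clock: 0.95
position: [0.1593, 0.3813, 0.2167]
orientation: [0.014, -3.139, 0.012]
ft_force: [-0.2, 0.0, 0.4]
grip_width: 0.031
[-1.31261682 -0.14541478  0.02675312  1.99898211  0.00427971  1.29613717
  0.29246908] 0.41321287911288285 [[-0.9999572  -0.00902004 -0.00205819]
 [-0.00900352  0.99992826 -0.00790053]
 [ 0.00212931 -0.00788166 -0.99996667]]
```

```bash
python3 -m pendant '[{"claw":0,"tx":1.3,"ty":-3.5,"tz":-1,"spin":0},{"claw":0,"tx":1.3,"ty":-3.5,"tz":-1,"spin":0},{"claw":0,"tx":0,"ty":0,"tz":0,"spin":0}]'; python3 -c "
from h import *
s=manip.read_state();print(s['joint_pos'],np.hypot(*s['position'][:2]),R.from_rotvec(s['orientation']).as_matrix())"
```

```text
clock: 1.25
position: [0.1332, 0.3084, 0.2368]
orientation: [0.023, -3.139, 0.017]
ft_force: [0.1, -0.0, 0.6]
grip_width: 0.007
[-1.30864308 -0.32991509  0.00973534  2.09951666  0.00339233  1.38288161
  0.28565388] 0.3359590635303551 [[-0.99988411 -0.01497327 -0.00275029]
 [-0.01494348  0.99983265 -0.01055268]
 [ 0.00290783 -0.01051036 -0.99994054]]
```

```bash
python3 -m pendant '[{"claw":0,"tx":-4.3,"ty":-2.2,"tz":0,"spin":0},{"claw":0,"tx":-3.9,"ty":-2.8,"tz":0,"spin":0},{"claw":0,"tx":-3.5,"ty":-3.3,"tz":0,"spin":0},{"claw":0,"tx":-2.9,"ty":-3.8,"tz":0,"spin":0},{"claw":0,"tx":-2.2,"ty":-4.2,"tz":0,"spin":0}]'; python3 -c "
from h import *
s=manip.read_state();print(s['joint_pos'],np.hypot(*s['position'][:2]),s['torque'])"
```

```text
clock: 1.75
position: [0.3076, 0.1476, 0.2385]
orientation: [-0.044, 3.141, -0.01]
ft_force: [1.3, 2.6, -0.7]
grip_width: 0.0002
[-0.95190155 -0.36892991  0.28043584  2.10551488  0.10682821  1.39627218
  0.89066119] 0.3411881902529357 [ 0.08235838 -0.07805366  0.02047837]
```

```bash
python3 -m pendant '[{"claw":0,"tx":-1.3,"ty":-4.6,"tz":0,"spin":0},{"claw":0,"tx":-0.8,"ty":-4.6,"tz":0,"spin":0},{"claw":0,"tx":-0.2,"ty":-4.8,"tz":0,"spin":0}]'; python3 -c "
from h import *
s=manip.read_state();print(s['joint_pos'],np.hypot(*s['position'][:2]),s['torque'])"
```

```text
clock: 2.05
position: [0.334, 0.0259, 0.2393]
orientation: [-0.044, 3.139, -0.008]
ft_force: [0.7, -0.4, -1.2]
grip_width: 0.0007
[-0.48141618 -0.37153881  0.20002802  2.11286784  0.07893485  1.39355375
  1.28992946] 0.33502081966273806 [ 0.09607995 -0.02079535  0.00312573]
```

```bash
python3 -m pendant '[{"claw":0,"tx":0.2,"ty":-4.6,"tz":0,"spin":0},{"claw":0,"tx":0,"ty":-4.6,"tz":0,"spin":0},{"claw":0,"tx":0,"ty":-4.6,"tz":0,"spin":0},{"claw":0,"tx":0,"ty":-4.6,"tz":0,"spin":0},{"claw":0,"tx":-4,"ty":0,"tz":0,"spin":0},{"claw":0,"tx":-4,"ty":0,"tz":0,"spin":0},{"claw":0,"tx":0,"ty":0,"tz":0,"spin":0}]'; python3 - <<'E'
from h import *
import cv2
s=manip.read_state();print(s['joint_pos'],s['position'],s['ft_force'])
cv2.imwrite("pics/w1.png",optics.capture("wrist")[:,:,::-1])
E
```

```text
clock: 2.75
position: [0.4185, -0.1696, 0.2407]
orientation: [-0.018, 3.135, -0.013]
ft_force: [-0.5, 0.4, 0.6]
grip_width: 0.0005
[-0.23675876 -0.13058996  0.47823521  1.92036962  0.06833832  1.32926235
  1.80452562] [ 0.41853062 -0.16957154  0.24069818] [-0.51244939  0.35528242  0.59836985]
```

View pics/w1.png

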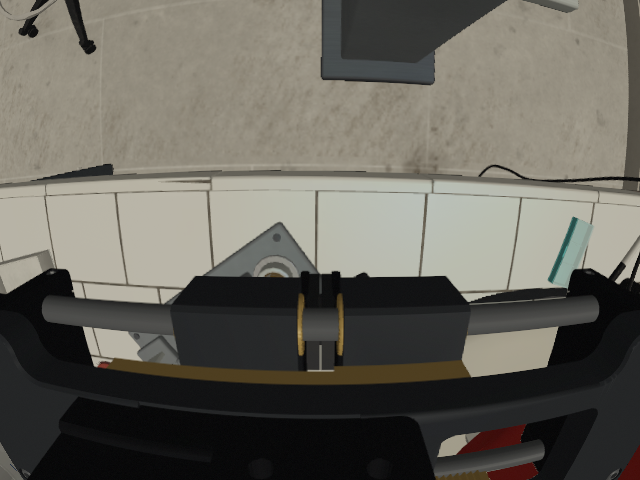

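```bash
python3 -m pendant '[{"claw":0,"tx":-3.6,"ty":1.5,"tz":0,"spin":0},{"claw":0,"tx":0,"ty":0,"tz":2.5,"spin":0},{"claw":0,"tx":0,"ty":0,"tz":0,"spin":0},{"claw":0,"tx":0,"ty":0,"tz":0,"spin":0}]'; python3 - <<'E'
from h import *
import cv2
s=manip.read_state();print(s['joint_pos'],s['position'],s['ft_force'],rel([.455,-.1545,.193]))
i=optics.capture("side")[:,:,::-1][100:350,180:500];j=optics.capture("top")[:,:,::-1][170:330,230:430]
cv2.imwrite("pics/c2.png",cv2.resize(i,None,fx=2.4,fy=2.4,interpolation=2))
E
```

```text
clock: 3.2
position: [0.4519, -0.1548, 0.2156]
orientation: [-0.014, 3.137, -0.012]
ft_force: [0.7, 0.7, 0.5]
grip_width: 0.0006
[-0.25369071 -0.04426946  0.47668137  1.9042325   0.0280844   1.27043266
  1.79433819] [ 0.45188529 -0.15483401  0.21560143] [0.74159196 0.69760164 0.50594669] [-0.30111685  0.04821879  2.26127828]
```

View pics/c2.png

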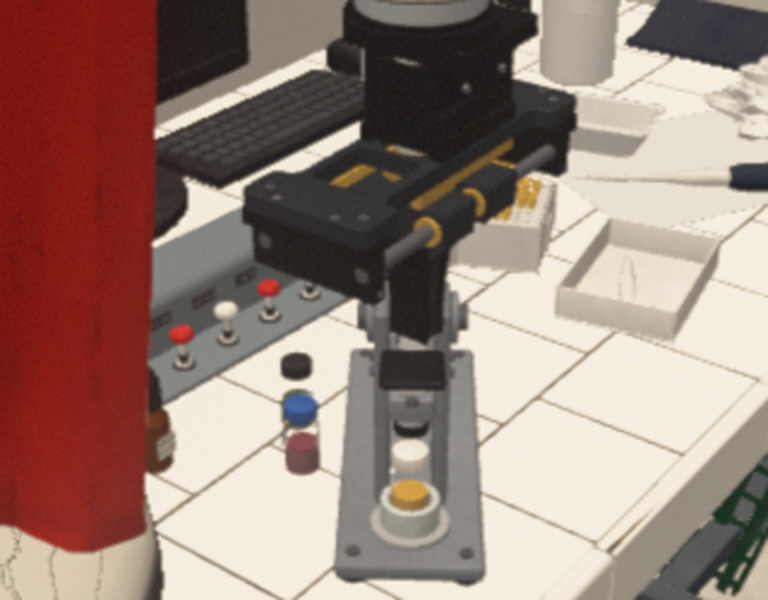

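```bash
python3 -m pendant '[{"claw":0,"tx":-0.3,"ty":0,"tz":1.7,"spin":0},{"claw":0,"tx":0,"ty":0,"tz":0,"spin":0},{"claw":0,"tx":0,"ty":0,"tz":0,"spin":0}]';python3 -m pendant '[{"claw":0,"tx":0,"ty":0,"tz":0.7,"spin":0},{"claw":0,"tx":0,"ty":0,"tz":0.7,"spin":0},{"claw":0,"tx":0,"ty":0,"tz":0,"spin":0},{"claw":0,"tx":0,"ty":0,"tz":0,"spin":0}]'; for i in 1 2 3 4 5 6; do python3 -c "
from h import *
s=manip.read_state();print(s['position'],s['ft_force'])"; done
```

```text
clock: 3.6
position: [0.455, -0.156, 0.2019]
orientation: [-0.011, 3.132, -0.011]
ft_force: [-0.5, 0.4, 0.7]
grip_width: 0.0008
clock: 4.0
position: [0.4561, -0.1564, 0.1896]
orientation: [-0.011, 3.127, -0.01]
ft_force: [-0.4, 0.3, 3.6]
grip_width: 0.0005
[ 0.4560574  -0.15644662  0.18964854] [-0.36208284  0.25408993  3.61428741]
[ 0.4560574  -0.15644662  0.18964854] [-0.36208284  0.25408993  3.61428741]
[ 0.4560574  -0.15644662  0.18964854] [-0.36208284  0.25408993  3.61428741]
[ 0.4560574  -0.15644662  0.18964854] [-0.36208284  0.25408993  3.61428741]
[ 0.4560574  -0.15644662  0.18964854] [-0.36208284  0.25408993  3.61428741]
[ 0.4560574  -0.15644662  0.18964854] [-0.36208284  0.25408993  3.61428741]
```

```bash
cat > st.py <<'E'
from h import *
s=manip.read_state();print(round(s['clock'],2),np.round(s['position'],4),np.round(s['ft_force'],1))
E
python3 -m pendant '[{"claw":0,"tx":0,"ty":0,"tz":0.6,"spin":0},{"claw":0,"tx":0,"ty":0,"tz":0.6,"spin":0}]' >/dev/null;python3 st.py
for i in 1 2 3 4 5; do python3 -m pendant '[{"claw":0,"tx":0,"ty":0,"tz":0.3,"spin":0}]' >/dev/null;python3 st.py;done
```

```text
4.2 [ 0.4567 -0.1564  0.178 ] [-0.4  1.5  4.1]
4.3 [ 0.4565 -0.1561  0.1744] [-1.2  1.2  3.1]
4.4 [ 0.4563 -0.1559  0.1709] [-1.5  2.4  3.2]
4.5 [ 0.4562 -0.1557  0.1675] [-1.5  2.3  4.3]
4.6 [ 0.4562 -0.1556  0.1642] [-1.3  2.2  3.3]
4.7 [ 0.4561 -0.1555  0.1608] [-1.4  1.7  3.9]
```

```bash
for i in 1 2 3 4; do python3 -m pendant '[{"claw":0,"tx":0,"ty":0,"tz":0.15,"spin":0}]' >/dev/null;python3 st.py;done
```

```text
4.8 [ 0.4561 -0.1554  0.159 ] [-1.8  2.6  4.6]
4.9 [ 0.456  -0.1554  0.1574] [-2.6  2.3  5.1]
5.0 [ 0.456  -0.1553  0.1557] [-0.8  1.5  4.3]
5.1 [ 0.456  -0.1553  0.1542] [-3.   2.5  4.5]
```

```bash
for i in 1 2 3; do python3 -m pendant '[{"claw":0,"tx":0,"ty":0,"tz":0.15,"spin":0}]' >/dev/null;python3 st.py;done
```

```text
5.2 [ 0.456  -0.1553  0.1526] [-2.6  2.8  3.8]
5.3 [ 0.456  -0.1552  0.151 ] [-2.3  3.2  6.7]
5.4 [ 0.456  -0.1552  0.1497] [-4.4  3.1  9.1]
```

```bash
python3 - <<'E'
from h import *
import cv2
F=[]
for k in range(4):
    i=optics.capture("side")[:,:,::-1];s=manip.read_state();F.append([*s['position'],*s['ft_force']])
j=optics.capture("top")[:,:,::-1]
print(np.round(F,4))
a=cv2.resize(i[130:330,280:440],None,fx=3,fy=3,interpolation=2);b=cv2.resize(j[170:320,240:430],None,fx=1.6,fy=1.6,interpolation=2)
o=np.zeros((600,790,3),np.uint8);o[:,:480]=a;o[:b.shape[0],484:484+b.shape[1]]=b
cv2.imwrite("pics/c3.png",o)
E
```

```text
[[ 0.456  -0.1552  0.1495 -3.1313  2.6148  9.001 ]
 [ 0.456  -0.1552  0.1497 -4.9807  3.1989  8.3132]
 [ 0.456  -0.1552  0.1498 -3.7197  2.8791  8.3652]
 [ 0.456  -0.1552  0.1498 -2.914   3.1936  8.0012]]
```

View pics/c3.png

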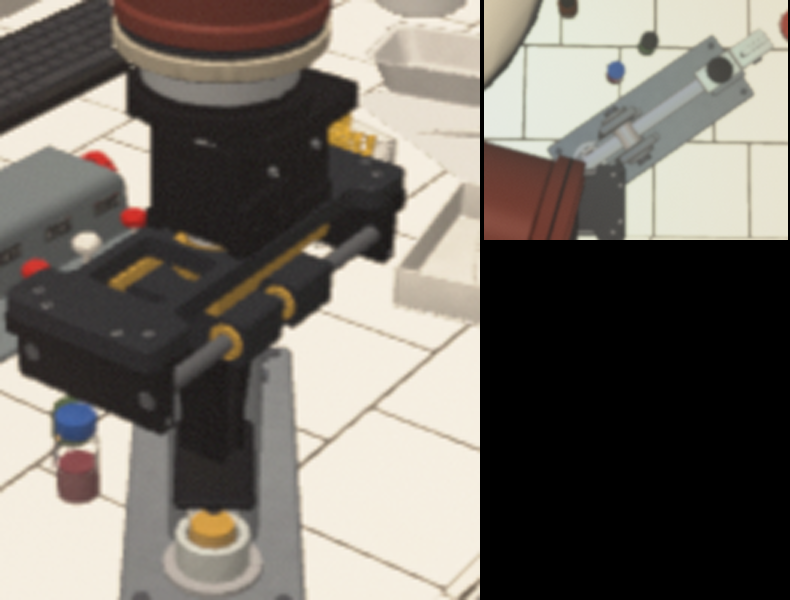

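```bash
python3 -m pendant '[{"claw":0,"tx":0,"ty":0,"tz":-1,"spin":0},{"claw":0,"tx":0,"ty":0,"tz":-1.2,"spin":0},{"claw":0,"tx":0,"ty":0,"tz":-1.2,"spin":0},{"claw":0,"tx":0,"ty":0,"tz":-1.2,"spin":0},{"claw":0,"tx":0,"ty":0,"tz":-2,"spin":0},{"claw":0,"tx":0,"ty":0,"tz":-3,"spin":0},{"claw":0,"tx":0,"ty":0,"tz":-2,"spin":0},{"claw":0,"tx":-2.5,"ty":-3.7,"tz":0,"spin":0},{"claw":0,"tx":-2.5,"ty":-3.7,"tz":0,"spin":0},{"claw":0,"tx":-2.5,"ty":-3.7,"tz":0,"spin":0},{"claw":0,"tx":-2.5,"ty":-3.7,"tz":0,"spin":0},{"claw":0,"tx":0,"ty":0,"tz":0,"spin":0}]'; python3 - <<'E'
from h import *
np.set_printoptions(precision=4,suppress=True)
s=manip.read_state();print(s['joint_pos'],R.from_rotvec(s['orientation']).as_matrix(),rel([.588,-.344,.24]))
E
```

```text
clock: 6.85
position: [0.5592, -0.3051, 0.2809]
orientation: [-0.023, 3.125, -0.008]
ft_force: [0.1, -0.2, -0.8]
grip_width: 0.0002
[-0.0594  0.3039  0.6331  1.4513 -0.1846  1.428   2.1608] [[-0.9997 -0.015   0.0168]
 [-0.015   0.9999 -0.0048]
 [-0.0167 -0.0051 -0.9998]] [-2.7494 -3.9111  4.1515]
```

```bash
python3 -m pendant '[{"claw":0,"tx":-2.6,"ty":-3.7,"tz":0,"spin":0},{"claw":0,"tx":0,"ty":0,"tz":2,"spin":0},{"claw":0,"tx":0,"ty":0,"tz":1.5,"spin":0},{"claw":0,"tx":0,"ty":0,"tz":0,"spin":0},{"claw":0,"tx":0,"ty":0,"tz":0,"spin":0}]'; python3 - <<'E'
from h import *
import cv2
np.set_printoptions(precision=4,suppress=True)
print(rel([.588,-.344,.23]))
s=manip.read_state();print(s['position'],proj("side",s['position']),proj("side",[.588,-.344,.23]))
i=optics.capture("side")[:,:,::-1][80:260,270:440]
cv2.imwrite("pics/c4.png",cv2.resize(i,None,fx=3.3,fy=3.3,interpolation=2))
E
```

```text
clock: 7.35
position: [0.5853, -0.3403, 0.2434]
orientation: [-0.024, 3.133, -0.001]
ft_force: [0.2, 0.6, -0.1]
grip_width: 0.0004
[-0.2497 -0.3779  1.3387]
[ 0.5853 -0.3403  0.2434] [351.7921 148.6801] [351.6933 155.3092]
```

View pics/c4.png

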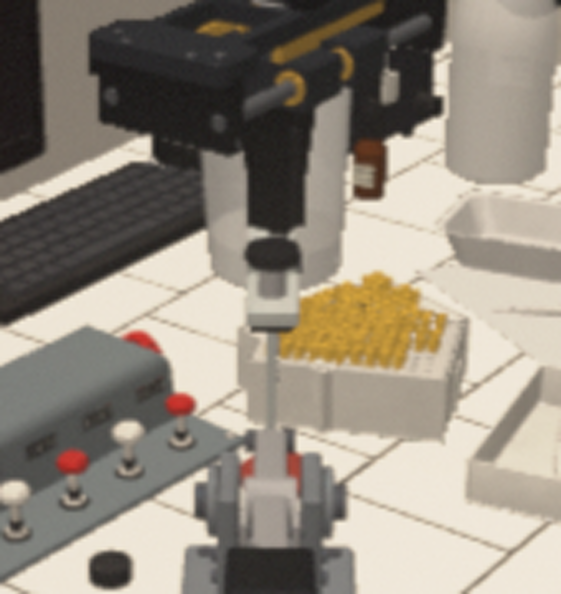

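```bash
python3 -m pendant '[{"claw":0,"tx":-0.25,"ty":-0.35,"tz":0.6,"spin":0},{"claw":0,"tx":0,"ty":0,"tz":0.3,"spin":0}]'>/dev/null; python3 st.py; for i in 1 2 3 4; do python3 -m pendant '[{"claw":0,"tx":0,"ty":0,"tz":0.3,"spin":0}]' >/dev/null;python3 st.py;done
```

```text
7.6 [ 0.5888 -0.343   0.237 ] [-0.4 -0.2  0. ]
7.7 [ 0.589  -0.3429  0.2345] [-0.3  0.5 -0.4]
7.8 [ 0.5891 -0.3429  0.2316] [0.6 0.  0.5]
7.9 [ 0.5893 -0.3429  0.2292] [-5.5  3.7 19. ]
8.0 [ 0.5894 -0.343   0.2283] [-7.6  4.8 20.3]
```

```bash
for i in 1 2 3 4 5; do python3 -m pendant '[{"claw":0,"tx":0,"ty":0,"tz":0.5,"spin":0}]' >/dev/null;python3 st.py;done
```

```text
8.1 [ 0.5893 -0.343   0.226 ] [-8.3  5.4 20. ]
8.2 [ 0.5894 -0.343   0.2237] [-7.2  5.4 19.3]
8.3 [ 0.5894 -0.343   0.2215] [-8.   6.  18.4]
8.4 [ 0.5893 -0.343   0.2192] [-8.   5.3 19.9]
8.5 [ 0.5894 -0.343   0.217 ] [-8.4  5.4 19.4]
```

```bash
for i in 1 2 3 4 5; do python3 -m pendant '[{"claw":0,"tx":0,"ty":0,"tz":0.5,"spin":0}]' >/dev/null;python3 st.py;done
```

```text
8.6 [ 0.5894 -0.343   0.2148] [-7.6  5.1 20.4]
8.7 [ 0.5894 -0.343   0.2125] [-8.1  5.  18.5]
8.8 [ 0.5894 -0.343   0.2102] [-8.   6.1 19.6]
8.9 [ 0.5894 -0.343   0.2079] [-7.7  5.4 20.6]
9.0 [ 0.5894 -0.343   0.2057] [-7.9  5.2 20.1]
```

```bash
python3 -m pendant '[{"claw":0,"tx":0,"ty":0,"tz":0.34,"spin":0}]' >/dev/null;python3 st.py; python3 -m pendant '[{"claw":0,"tx":0,"ty":0,"tz":-1,"spin":0},{"claw":0,"tx":0,"ty":0,"tz":-3,"spin":0},{"claw":0,"tx":0,"ty":0,"tz":-3,"spin":0},{"claw":0,"tx":2.6,"ty":3.7,"tz":0,"spin":0},{"claw":0,"tx":2.6,"ty":3.7,"tz":0,"spin":0},{"claw":0,"tx":2.6,"ty":3.7,"tz":0,"spin":0},{"claw":0,"tx":2.6,"ty":3.7,"tz":0,"spin":0},{"claw":0,"tx":2.6,"ty":3.7,"tz":0,"spin":0},{"claw":0,"tx":0,"ty":0,"tz":3,"spin":0},{"claw":0,"tx":0,"ty":0,"tz":0,"spin":0}]'>/dev/null; python3 - <<'E'
from h import *
import cv2
s=manip.read_state();print(s['position'],s['orientation'],rel([.4562,-.1553,.2]))
i=optics.capture("side")[:,:,::-1][130:330,280:440];j=optics.capture("top")[:,:,::-1][170:320,240:430]
E
```

```text
9.1 [ 0.5894 -0.343   0.2047] [-7.9  5.1 18.5]
[ 0.45141629 -0.1558931   0.24445301] [-2.61605543e-02  3.09783389e+00  2.68557065e-04] [-0.28488034  0.05209199  4.46197086]
```

```bash
python3 -m pendant '[{"claw":0,"tx":-0.3,"ty":0,"tz":2.3,"spin":0},{"claw":0,"tx":-0.1,"ty":0,"tz":1.6,"spin":0},{"claw":0,"tx":0,"ty":0,"tz":0.5,"spin":0},{"claw":0,"tx":0,"ty":0,"tz":0.5,"spin":0}]' ;python3 st.py; for i in 1 2 3 4 5; do python3 -m pendant '[{"claw":0,"tx":0,"ty":0,"tz":0.5,"spin":0}]' >/dev/null;python3 st.py;done
```

```text
clock: 10.6
position: [0.4642, -0.162, 0.2031]
orientation: [-0.014, 3.089, -0.007]
ft_force: [-0.5, -0.2, 0.3]
grip_width: 0.0007
10.6 [ 0.4642 -0.162   0.2031] [-0.5 -0.2  0.3]
10.7 [ 0.465  -0.1627  0.1986] [-0.7 -0.5  0.3]
10.8 [ 0.4657 -0.1631  0.1939] [-0.7 -0.7 -0.3]
10.9 [ 0.4663 -0.1633  0.1892] [-1.1  0.5  3. ]
11.0 [ 0.4669 -0.1633  0.1843] [-1.6  1.1  3.7]
11.1 [ 0.4672 -0.1632  0.1792] [-2.2  0.3  3.7]
```

```bash
python3 -m pendant '[{"claw":0,"tx":0,"ty":0,"tz":-1.2,"spin":0},{"claw":0,"tx":0,"ty":0,"tz":-1.2,"spin":0},{"claw":0,"tx":0,"ty":0,"tz":0,"spin":0},{"claw":0,"tx":0.8,"ty":0.6,"tz":0,"spin":0},{"claw":0,"tx":0,"ty":0,"tz":0,"spin":0},{"claw":0,"tx":0,"ty":0,"tz":0,"spin":0}]';python3 -c "
from h import *
print(rel([.456,-.155,.2]),manip.read_state()['joint_pos'])"
```

```text
clock: 11.7
position: [0.457, -0.1568, 0.2048]
orientation: [-0.011, 3.085, -0.008]
ft_force: [0.7, -0.1, 0.3]
grip_width: 0.0006
[0.12170782 0.17834528 0.46900445] [-0.30943675 -0.07173177  0.5364228   1.94816756  0.03100634  1.19918615
  1.79458587]
```

```bash
python3 -m pendant '[{"claw":0,"tx":0.2,"ty":0.15,"tz":0.6,"spin":0},{"claw":0,"tx":0.05,"ty":0,"tz":0.6,"spin":0}]'>/dev/null;python3 st.py; for i in 1 2 3 4 5; do python3 -m pendant '[{"claw":0,"tx":0.05,"ty":0,"tz":0.5,"spin":0}]' >/dev/null;python3 st.py;done
```

```text
11.9 [ 0.4553 -0.155   0.1924] [-0.8  0.8  2.7]
12.0 [ 0.455  -0.1548  0.1868] [-1.1  1.4  2.9]
12.1 [ 0.4547 -0.1546  0.1812] [-0.6  1.5  3. ]
12.2 [ 0.4545 -0.1545  0.1756] [-0.7  1.4  4.2]
12.3 [ 0.4543 -0.1544  0.1701] [-0.6  1.9  3. ]
12.4 [ 0.454  -0.1542  0.1645] [-1.9  1.7  4. ]
```

```bash
python3 -m pendant '[{"claw":0,"tx":0,"ty":0,"tz":0.3,"spin":0},{"claw":0,"tx":-0.05,"ty":0,"tz":0.2,"spin":0}]'>/dev/null;python3 st.py; for i in 1 2 3; do python3 -m pendant '[{"claw":0,"tx":0,"ty":0,"tz":0.12,"spin":0}]' >/dev/null;python3 st.py;done
```

```text
12.6 [ 0.4542 -0.1541  0.1585] [-2.1  1.1  3.8]
12.7 [ 0.4542 -0.1541  0.157 ] [-1.1  2.5  3.4]
12.8 [ 0.4542 -0.1541  0.1557] [-1.5  2.9  3.3]
12.9 [ 0.4542 -0.1541  0.1545] [-1.7  2.3  3.8]
```

```bash
for i in 1 2 3; do python3 -m pendant '[{"claw":0,"tx":0,"ty":0,"tz":0.1,"spin":0}]' >/dev/null;python3 st.py;done
```

```text
13.0 [ 0.4542 -0.1541  0.1534] [-2.   1.   4.2]
13.1 [ 0.4542 -0.154   0.1524] [-2.3  2.   4.1]
13.2 [ 0.4543 -0.154   0.1514] [-4.3  3.   8.2]
```

```bash
cat > av.py <<'E'
from h import *
F=[]
for k in range(5):
    optics.capture("side");s=manip.read_state();F.append([s['position'][2]*1000,*s['ft_force']])
print(np.round(F,2).tolist(),np.round(np.mean(F,0),2))
E
python3 av.py; python3 -m pendant '[{"claw":0,"tx":0,"ty":0,"tz":0.11,"spin":0}]' >/dev/null;python3 st.py;python3 av.py
```

```text
[[151.41, -4.2, 2.59, 8.51], [151.53, -4.14, 3.35, 7.26], [151.6, -3.44, 3.13, 7.95], [151.59, -4.22, 2.34, 6.4], [151.58, -3.92, 2.98, 6.98]] [151.54  -3.99   2.88   7.42]
13.55 [ 0.4543 -0.1541  0.1509] [-6.5  2.8 10.9]
[[150.84, -6.11, 3.44, 10.97], [150.94, -5.65, 2.71, 10.8], [150.97, -5.37, 3.01, 10.26], [150.96, -5.76, 2.11, 9.87], [150.96, -5.84, 4.19, 10.33]] [150.93  -5.75   3.09  10.44]
```

```bash
python3 -m pendant '[{"claw":0,"tx":0,"ty":0,"tz":-1,"spin":0},{"claw":0,"tx":0,"ty":0,"tz":-1.2,"spin":0},{"claw":0,"tx":0,"ty":0,"tz":-1.2,"spin":0},{"claw":0,"tx":0,"ty":0,"tz":-1.2,"spin":0},{"claw":0,"tx":0,"ty":0,"tz":-2,"spin":0},{"claw":0,"tx":0,"ty":0,"tz":-2,"spin":0},{"claw":0,"tx":0,"ty":0,"tz":-2,"spin":0},{"claw":0,"tx":4,"ty":-1,"tz":0,"spin":0},{"claw":0,"tx":4,"ty":-1,"tz":0,"spin":0},{"claw":0,"tx":0,"ty":0,"tz":0,"spin":0},{"claw":0,"tx":0,"ty":0,"tz":0,"spin":0}]'; python3 st.py; python3 - <<'E'
from h import *
import cv2
i=optics.capture("side")[:,:,::-1][100:345,270:430];j=optics.capture("top")[:,:,::-1][170:320,240:430]
a=cv2.resize(i,None,fx=2.4,fy=2.4,interpolation=2);b=cv2.resize(j,None,fx=2.1,fy=2.1,interpolation=2)
o=np.zeros((590,790,3),np.uint8);o[:a.shape[0],:a.shape[1]]=a;o[:b.shape[0],388:388+b.shape[1]]=b
cv2.imwrite("pics/c5.png",o)
print([ (proj("side",[.588,-.344,z])-[270,100])*2.4 for z in(.2047,.23)])
E
```

```text
clock: 14.9
position: [0.3656, -0.1765, 0.2637]
orientation: [-0.011, 3.083, -0.009]
ft_force: [-0.1, 0.8, -0.4]
grip_width: 0.0002
14.9 [ 0.3656 -0.1765  0.2637] [-0.1  0.8 -0.4]
[array([195.5804535 , 167.36834349]), array([196.06394346, 132.74209251])]
```

View pics/c5.png

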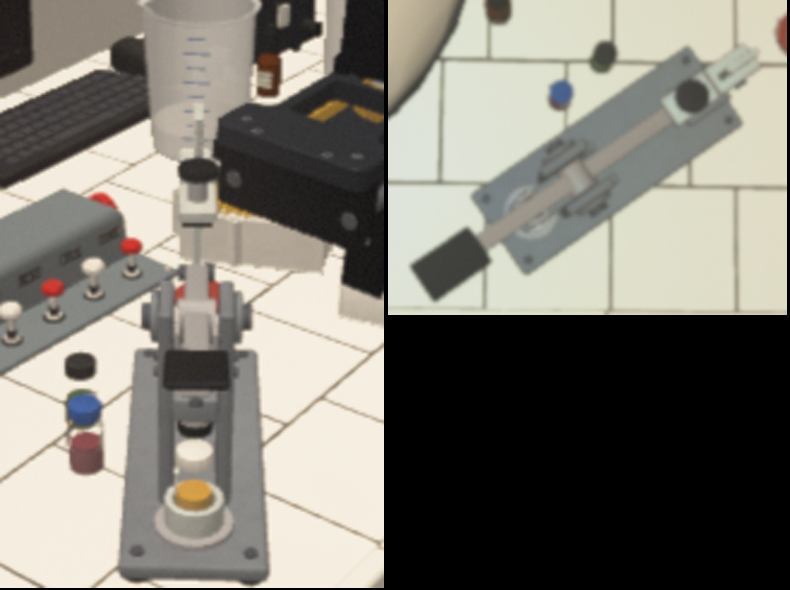

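The pictures show the lever back up, the stop lowered with its button at crop (197,168) where (196,167) was expected, the vial standing and the two spare vials unmoved. The gripper is clear.

```bash
python3 -c "
from cell import order
print(order.close_job())"
```

```text
the job is handed in; nothing more can be done
None
```

The stop is set, the second press landed on it with the ram bearing lightly on the cap, and the job is handed in at about 15 s on the robot's clock.

- **First press:** the resistance firmed up with the hand pad at about 152.5 mm. I pressed to about 9 N at most, then let the lever come back up.
- **Stop height:** the tail roller was hidden by the gripper, so I worked out its height from the lever geometry. Its top at the firm point came to about 164 mm. I pushed the button down to 204.7 mm with about 20 N, which puts the stop's underside at about 164.7 mm.
- **Second press:** one approach first had to be redone. The gripper had drifted about 1 cm and had pressed the pad about 14 mm, all within the free travel, before I lifted off. The real press met cap and stop almost together, with the stop engaging about 0.3 mm later at the pad. The force rose at about 5 N/mm, as expected with both bearing, to about 11 N at the pad and an estimated 5 N at the roller.
- **Last checks:** the final pictures show the lever back up, the button within a pixel or so of where it should be, both spare vials standing unmoved, and the robot clear.
- **Less exact points:** the tool had tilted about 0.05 rad by the second press. I allowed for that when comparing the two presses, so the 0.3 mm is an estimate.

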